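Zero the step attenuator, then set it to the third click

TASK

The red slide lever on the grey step attenuator has been left part-way: push it with the fingertips fully back to the zero end (marked green), then slide it up again three clicks from zero, counting them by feel, and leave it resting in the third detent, never running past it. Only push the lever, do not pinch it, and leave the other things on the bench and on the box where they are.

Things in the scene. Friction and masses are not known exactly. Their poses are not given: they have to be found in the camera images.
- attenuator: step attenuator, grey box fixed to the bench, 170 (its x) by 250 (its y) by 70 mm high. Origin: centre of its underside, on the bench; z up. In a black panel on top a slot runs along its y at x = -25 mm. Green bar at y = -62 mm: the zero end. Six pairs of white marks, longer towards +y, at y = -35 to 35 mm every 14 mm: detents 0 to 5. Bobbin and vial stand on it at about x = +55 mm.
- lever (a joint): lever travel along the attenuator's +y, m: 0 at the zero detent (stop 1 mm beyond), clicks 1 to 5 at 0.014, 0.028, 0.042, 0.056, 0.070. Starts at or between clicks 1 and 2. A spring notch holds it at each: about 5 N moves it off, resistance fades towards the crest half-way (7 mm on), and past the crest it snaps by itself into the next detent, ahead of the finger, and stays there.
- lever_mid (a point): centre of the lever's red paddle (white stripe), standing up from the slot: 28 mm wide (attenuator's x), 12 mm thick along the travel (attenuator's y); underside 4 mm, top 38 mm above the box's top, so this point is 21 mm above the box's top, 91 mm above the bench; at joint 0 it is at y = -35 mm of the attenuator. Push its flat +y or -y face. Axes as the attenuator's.
- bobbin: loose coil bobbin, white with copper, 32 mm across, 26 mm high, standing on the attenuator; leave it alone. Origin: centre of its underside.
- vial: loose amber glass vial, 26 mm across, 50 mm high, standing on the attenuator; leave it alone. Origin: centre of its underside.
- core: loose dark ring core, 56 mm across, 16 mm high, on the bench beyond the attenuator's +y end; leave it alone. Origin: centre of its underside.
- screwdriver: loose blue screwdriver, 160 mm long, lying on the bench to the right; leave it alone. Its x axis runs along it, the handle to -x.
- wash_bottle: loose white bottle with blue cap, 64 mm across, 150 mm high, on the bench to the left; leave it alone. Origin: centre of its underside.
- beaker: loose white beaker, 66 mm across, 85 mm high, on the bench to the right; leave it alone. Origin: centre of its underside.

How it is judged:
On the way:
1. the lever is fully back at the zero end (value of joint lever below 0.003 m), for 0.2 s.
At the end, for the whole second after the job is handed in: the lever has been back at zero (within 3 mm, for 0.2 s) and now rests in the third detent (42 mm, within 3 mm), not moving; every loose thing is within 20 mm of where it began (value of joint lever between 0.039 and 0.045 m and velocity of joint lever between -0.005 and 0.005 m/s and distance of each of bobbin, vial, screwdriver, wash_bottle, beaker, core from where it was at the start of the episode below 0.02 m); the robot touches nothing.
It fails at once if the lever was run past the third click (value of joint lever above 0.05 m).
It fails at once if the lever was pinched between the fingers instead of pushed (contact force between each of lever_c0, lever_c1 and the fingers above 3 N).
It fails at once if a loose thing was lifted, knocked or pushed away (more than 20 mm) (distance of any of bobbin, vial, screwdriver, wash_bottle, beaker, core from where it was at the start of the episode above 0.02 m).
It also fails if it takes over 64 s, if anything falls off the work surface, if the arm or the gripper's body presses on something with over 40 N, if the wrist force passes 120 N, or if a joint passes its speed limit or range.

ROBOT

A 7-joint arm with a two-finger parallel gripper is mounted at the origin on the work surface. World frame = base frame: x ahead of the robot, y to its left, z up, the work surface at z = 0. Lengths are in m, angles in rad, forces in N, time in s.
With the tool pointing down it reaches from about 0.425 to 1.025 m from the base axis. Payload 9.4 kg.
Tool frame: the origin (TCP) lies between the finger pads; the fingertips stand 14 mm ahead of it and the grasp point (between the pads) lies 5 mm behind it (bot.tip_reach is the distance from the TCP to the fingertips, in m); z points along the fingers, y is the direction in which the jaws open and shut (so a half turn about z gives the same grasp; the last joint's range is limited). The gripper opens to 85 mm and grips with 20 to 120 N. Pads are 22 mm wide; open, the fingers measure 114 mm over their backs; the gripper's body (76 mm by 85 mm) begins 54 mm behind the grasp point. The pads swing forward as they close: fully open they stand 13 mm farther back than shut.
Start: joints at [-1.388, 0.599, -0.003, 1.599, 0.002, 0.943, -0.08], TCP at [0.186, 0.701, 0.245] pointing down, gripper open.
Joint ranges: [-2.57, 2.57], [-0.35, 1.97], [-1.29, 1.29], [0.11, 2.56], [-1.05, 4.19], [0.11, 1.86], [-2.63, 2.63]. Speed limits (rad/s): [2.22, 2.22, 3.01, 3.01, 3.14, 3.14, 3.14].

INTERFACE

Orientations are given as a unit quaternion [w, x, y, z].
In Python, from cell import monitor, optics, close_job, bot gives the robot as it stands.
- The arm moves only by the tool carry_out, never from a script. Its argument "increments" is a list of rows, each a list of 3 entries, a list of its own where there are three numbers: the turn, a rotation vector about the tool's x, y, z in degrees, then the shift along the tool's x, y, z in cm, then the gripper's target within -1 to 1 (fully open at 1, half-way at 0, shut at -1). In form: [[[wx, wy, wz], [tx, ty, tz], grip], ...]. A call has 1 to 8 rows; each row is the pose to reach, as a shift and turn from the pose commanded when the call began, along the tool's axes at that moment; what a row does not reach only later rows make up. A row lasts 1/8 s, in which the tool goes at most 62.5 mm and 10.7 degrees, less where a joint would pass 70% of its speed; a pose out of reach is approached as far as the arm can. A call with a gripper value outside its range is refused whole. The fingers move at their own pace and stop on an object; the grip force is fixed at half the most. Time passes only in rows, so rows that repeat a pose let the fingers close. It gives the time, the measured TCP pose, the force and the opening at its end, in the units of the state.
- monitor.sense(): the state, without advancing time (a new reading comes with each control period).
- optics.capture(name): name is "side" or "top"; returns (picture, depth): 400x640x3 uint8, red, green, blue; 400x640 float32, m along the optical axis (not along the pixel's ray), 0 where there is no reading.
- optics.camera_info(name): a dict with "camera_matrix" (3x3 intrinsics, pixels), "k1" (the pictures are not rectified: a ray, as slopes to the right and down, at radius r is drawn at 1 + k1 r^2 times it, then the intrinsics apply), "R" (3x3) and "t" (3): a world point X has camera coordinates R X + t. Camera axes: x right, y down, z forward; pixel columns grow to the right and rows downward; lengths in m; the calibration is good to about 2 mm. A picture is of the moment at which its call begins. camera_info takes no time and is no camera call.
- close_job(): hands the job in, once; it reports no verdict.
Trained networks look in the newest picture that a camera, given by its name, has taken for a name from the list of things; names that differ only in an ending like _2 or _b are one class to them, and where a whole thing is asked for, a point or a joint stands for the part that bears it (a point fixed in the world has none). Each returns a list of dicts, best first, with "score" (0 to 1); they miss things now and then, are a little off and sometimes report something else, mostly with a low value. They report only what shows in the picture. A call takes as long as a camera call.
- optics.masks_of(camera, label): "pixels" (400x640 bool, what is visible of it) and "position" ([row, column] in pixels, amid what is visible of it).
The state is a dict: "time": time; "q": joint angles; "qd": joint speeds; "tau": joint torques, N m; "eef_pos": TCP position; "tcp_rot": TCP orientation; "ft_force": force on the tool from outside, world axes, zero at the start; "ft_torque": the same for the moment, N m; "width": finger opening in m.
Only numpy, scipy, OpenCV 4.12 (cv2) and the standard library are available. Lean on these libraries where they do the work, as an engineer would, in place of code of your own. Each camera call takes 0.05 s, during which the arm holds its last target.

## Working session

There is one attempt and no reset: what is moved stays moved. The work goes in short steps, Python scripts to look and compute and a tool call to move; the robot and the scene stay as the last step left them, time stands still between calls to the robot, and variables do not carry over. Pictures are saved under pics/ and viewed, and the job is handed in when it is done.

Besides the shell and the picture viewer there is one more tool, called after "Emit:" as name(argument=value, ...) on one line, values as JSON. carry_out: Moves the arm, as the interface text tells. Its arguments: {"type":"object","properties":{"increments":{"type":"array"}},"required":["increments"]}

```bash
mkdir -p pics; cat > h.py <<'E'
import numpy as np, cv2
from cell import monitor, optics, close_job, bot
def unproj(cam,rc,depth=None,z=None):
    i=optics.camera_info(cam);K=np.array(i["camera_matrix"]);R=np.array(i["R"]);t=np.array(i["t"])
    r,c=rc
    p=cv2.undistortPoints(np.array([[[c,r]]],float),K,np.array([i["k1"],0,0,0,0.]))[0,0]
    d=np.array([p[0],p[1],1.])
    o=-R.T@t; w=R.T@d
    if z is not None: return o+w*(z-o[2])/w[2]
    return o+w*depth
def save(n,im,s=1.25):
    cv2.imwrite("pics/"+n,cv2.resize(im[:,:,::-1],None,fx=s,fy=s))
def proj(cam,X):
    i=optics.camera_info(cam);K=np.array(i["camera_matrix"]);R=np.array(i["R"]);t=np.array(i["t"])
    return cv2.projectPoints(np.array([X],float),cv2.Rodrigues(R)[0],t,K,np.array([i["k1"],0,0,0,0.]))[0].reshape(-1,2)[:,::-1]
E
python3 - <<'E'
from h import *
s=monitor.sense();print({k:np.round(v,3) for k,v in s.items()})
for c in("top","side"):
    im,d=optics.capture(c);save(c+"0.png",im);np.savez("/tmp/"+c+"0.npz",im=im,d=d)
    for l in("attenuator","lever_mid","bobbin","vial","core","screwdriver","wash_bottle","beaker"):
        for m in optics.masks_of(c,l)[:1]:
            p=m["position"];r,cc=int(p[0]),int(p[1])
            print(c,l,round(m["score"],2),np.round(p),m["pixels"].sum(),np.round(unproj(c,p,d[r,cc]),3))
print(bot.tip_reach)
E
```

```text
{'time': np.float64(0.0), 'q': array([-1.388,  0.6  , -0.003,  1.6  ,  0.002,  0.943, -0.08 ]), 'qd': array([ 0.   ,  0.001, -0.   , -0.002, -0.002, -0.001, -0.   ]), 'tau': array([-0.0000e+00, -7.7646e+01,  1.5650e+00, -2.5799e+01,  1.2000e-02,
        9.0000e-03, -0.0000e+00]), 'eef_pos': array([0.186, 0.7  , 0.244]), 'tcp_rot': array([-0.   ,  0.13 ,  0.992, -0.001]), 'ft_force': array([-0.352, -0.521, -0.309]), 'ft_torque': array([-0.008, -0.047, -0.04 ]), 'width': np.float64(0.086)}
top attenuator 0.56 [213. 312.] 4512 [0.518 0.05  0.07 ]
top lever_mid 0.69 [194. 322.] 66 [0.571 0.023 0.119]
top bobbin 0.61 [198. 283.] 87 [0.553 0.139 0.1  ]
top vial 0.59 [195. 324.] 71 [0.568 0.016 0.119]
top core 0.45 [214. 251.] 225 [0.516 0.245 0.002]
top screwdriver 0.64 [253. 472.] 236 [ 0.428 -0.449  0.02 ]
top wash_bottle 0.68 [188. 199.] 521 [0.568 0.394 0.109]
top beaker 0.82 [199. 471.] 455 [ 0.603 -0.452  0.004]
side attenuator 0.69 [209. 291.] 5218 [0.482 0.03  0.082]
side lever_mid 0.55 [205. 294.] 103 [0.486 0.022 0.099]
side vial 0.63 [193. 319.] 150 [0.571 0.013 0.095]
side screwdriver 0.64 [352. 425.] 435 [ 0.429 -0.463  0.021]
side wash_bottle 0.71 [139. 233.] 724 [0.557 0.382 0.093]
side beaker 0.64 [294. 459.] 999 [ 0.563 -0.445  0.087]
0.014
```

View pics/top0.png

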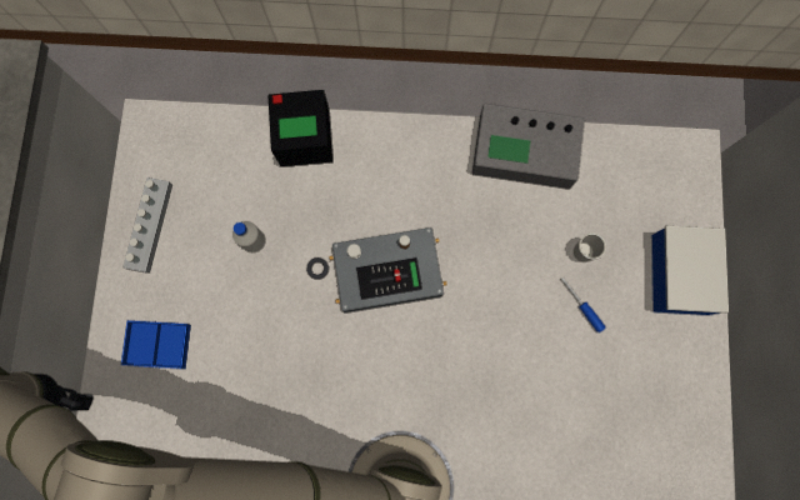

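View pics/side0.png

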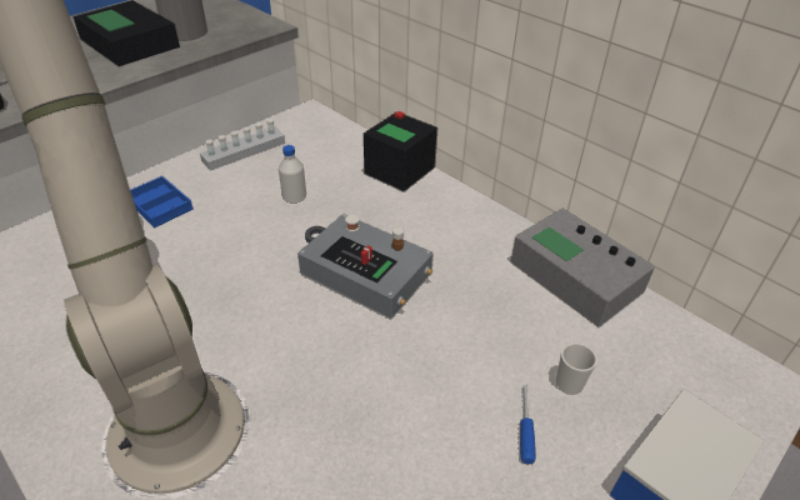

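```bash
python3 - <<'E'
from h import *
a=np.load("/tmp/top0.npz");im=a["im"]
cv2.imwrite("pics/topcrop.png",cv2.resize(im[150:270,240:380,::-1],None,fx=5,fy=5,interpolation=cv2.INTER_CUBIC))
a=np.load("/tmp/side0.npz");im=a["im"]
cv2.imwrite("pics/sidecrop.png",cv2.resize(im[140:280,220:380,::-1],None,fx=4,fy=4,interpolation=cv2.INTER_CUBIC))
E
```

```text
(no output)
```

View pics/topcrop.png

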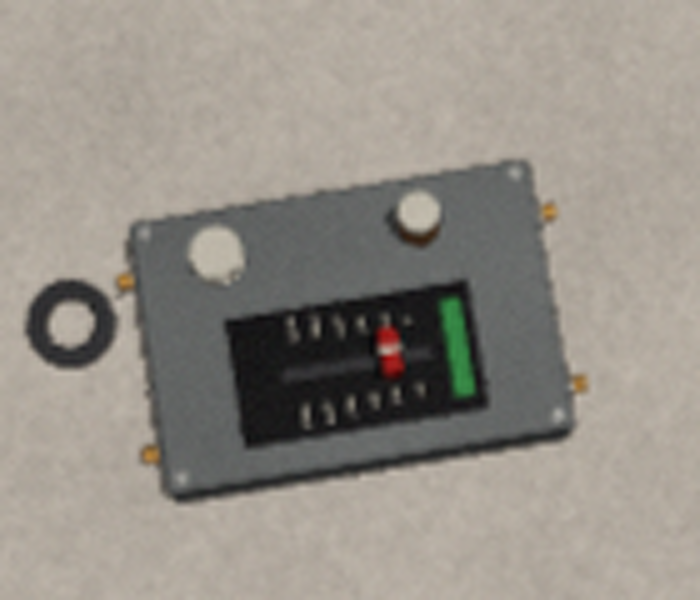

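View pics/sidecrop.png

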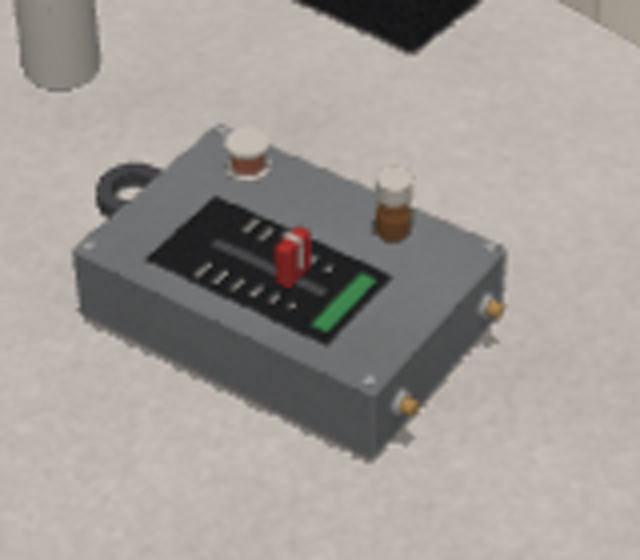

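```bash
cat > fit.py <<'E'
from h import *
def cloud(cam,d):
    i=optics.camera_info(cam);K=np.array(i["camera_matrix"]);R=np.array(i["R"]);t=np.array(i["t"])
    h,w=d.shape;c,r=np.meshgrid(np.arange(w),np.arange(h))
    p=cv2.undistortPoints(np.stack([c,r],-1).reshape(-1,1,2).astype(float),K,np.array([i["k1"],0,0,0,0.]))[:,0]
    P=np.c_[p*d.reshape(-1,1),d.reshape(-1,1)]
    return ((P-t)@R).reshape(h,w,3)
if __name__=="__main__":
  for cam in("top","side"):
    a=np.load(f"/tmp/{cam}0.npz");im=a["im"].astype(int);P=cloud(cam,a["d"])
    near=(abs(P[...,0]-.52)<.2)&(abs(P[...,1]-.05)<.2)&(a["d"]>0)
    m=near&(P[...,2]>.062)&(P[...,2]<.078)
    (c,s,an)=cv2.minAreaRect(P[m][:,:2].astype(np.float32)); print(cam,m.sum(),"z",np.median(P[m][:,2]),c,s,an)
    n,l,st,ce=cv2.connectedComponentsWithStats(m.astype(np.uint8))
    R_,G,B=im[...,0],im[...,1],im[...,2]
    red=near&(R_>120)&(G<60)&(P[...,2]>.07)
    g=near&(G>R_*1.6)&(G>B*1.3)&(G>60)
    for n,mm in(("red",red),("green",g)):
        rc=np.argwhere(mm).mean(0);print(n,mm.sum(),rc,"ray z=.07:",unproj(cam,rc,z=.07),"z=.091",unproj(cam,rc,z=.091),"z .108",unproj(cam,rc,z=.108),"depth mean",P[mm].mean(0))
E
python3 fit.py
```

```text
top 4176 z 0.06921065697781845 (0.5132500529289246, 0.05677678436040878) (0.17105835676193237, 0.2501372694969177) 12.856338500976562
red 18 [219.44444444 317.55555556] ray z=.07: [0.49969502 0.03251689 0.07      ] z=.091 [0.49649992 0.03211202 0.091     ] z .108 [0.49391341 0.03178426 0.108     ] depth mean [0.49404096 0.03180265 0.10725563]
green 95 [219. 331.] ray z=.07: [ 0.50333498 -0.00817045  0.07      ] z=.091 [ 0.50009083 -0.00802717  0.091     ] z .108 [ 0.49746462 -0.00791118  0.108     ] depth mean [ 0.50335323 -0.00816299  0.0701    ]
side 3670 z 0.06971194479482713 (0.5122984051704407, 0.058231547474861145) (0.17566195130348206, 0.2541693449020386) 12.037708282470703
red 17 [200.41176471 292.35294118] ray z=.07: [0.51589513 0.06158049 0.07      ] z=.091 [0.50058338 0.04409349 0.091     ] z .108 [0.48818816 0.02993735 0.108     ] depth mean [0.48893757 0.0307542  0.10703277]
green 82 [215.29268293 305.31707317] ray z=.07: [ 0.50108324 -0.00604082  0.07      ] z=.091 [ 0.48612178 -0.02192867  0.091     ] z .108 [ 0.47401011 -0.03479026  0.108     ] depth mean [ 0.50062972 -0.00664732  0.070857  ]
```

```bash
cat > go.py <<'E'
from h import *
from scipy.spatial.transform import Rotation as Ro
A=np.deg2rad(12.5);C=np.array([.5128,.0573]);RA=np.array([[np.cos(A),-np.sin(A)],[np.sin(A),np.cos(A)]])
RT=Ro.from_matrix(np.array([[-np.sin(A),np.cos(A),0],[np.cos(A),np.sin(A),0],[0,0,-1]]).T)
def go(ax,ay,z):
    s=monitor.sense();q=s["tcp_rot"];R=Ro.from_quat(np.r_[q[1:],q[0]])
    T=np.r_[C+RA@[ax,ay],z]
    print("t",s["time"],"target",T,"turn deg",np.round((R.inv()*RT).as_rotvec(degrees=True),2),"shift cm",np.round(R.inv().apply(T-s["eef_pos"])*100,2))
def where():
    s=monitor.sense();q=s["tcp_rot"];R=Ro.from_quat(np.r_[q[1:],q[0]])
    print("att xy mm",np.round(1e3*RA.T@(s["eef_pos"][:2]-C),2),"z",s["eef_pos"][2],"F att",np.round(RA.T@s["ft_force"][:2],2),"err",np.round((R.inv()*RT).as_rotvec(degrees=True),2))
E
python3 -c "
from go import *
go(-.025,.014,.22)"
```

```text
t 0.9 target [0.48536245 0.06555715 0.22      ] turn deg [ 0.   -0.   62.62] shift cm [-45.22 -53.7    2.53]
```

Emit:
carry_out(increments=[[[0, 0, 8], [-5.65, -6.7, 0.3], -1], [[0, 0, 16], [-11.3, -13.4, 0.6], -1], [[0, 0, 24], [-17, -20.1, 0.9], -1], [[0, 0, 32], [-22.6, -26.8, 1.2], -1], [[0, 0, 40], [-28.3, -33.5, 1.5], -1], [[0, 0, 48], [-34, -40.3, 1.8], -1], [[0, 0, 55], [-39.6, -47, 2.1], -1], [[0, 0, 62.6], [-45.2, -53.7, 2.5], -1]])

```text
time: 1.9
eef_pos: [0.4002, 0.2471, 0.2283]
tcp_rot: [0.0, 0.627, 0.779, 0.001]
ft_force: [0.4, 1.4, 0.2]
width: -0.0
```

```bash
python3 -c "
from go import *
go(-.025,.014,.22)"
```

```text
t 1.9 target [0.48536245 0.06555715 0.22      ] turn deg [ 0.07 -0.04 -0.2 ] shift cm [-19.55   4.46   0.83]
```

Emit:
carry_out(increments=[[[0, 0, 0], [-5, 1.1, 0.2], -1], [[0, 0, 0], [-10, 2.2, 0.4], -1], [[0, 0, 0], [-15, 3.4, 0.6], -1], [[0, 0, 0], [-19.5, 4.5, 0.8], -1], [[0, 0, 0], [-19.5, 4.5, 0.8], -1], [[0, 0, 0], [-19.5, 4.5, 0.8], -1]])

```text
time: 2.65
eef_pos: [0.4853, 0.0685, 0.22]
tcp_rot: [-0.0, 0.626, 0.78, 0.0]
ft_force: [0.0, 0.5, -0.0]
width: -0.0002
```

```bash
python3 -c "
from go import *
go(-.025,.014,.10);where()
im,d=optics.capture('side');save('s1.png',im[60:300,160:480],2.4);im,d=optics.capture('top');save('t1.png',im[100:300,200:420],3)"
```

```text
t 2.65 target [0.48536245 0.06555715 0.1       ] turn deg [-0.01 -0.02  0.  ] shift cm [-0.29 -0.06 12.  ]
att xy mm [-24.4   16.86] z 0.21998519814816922 F att [0.1  0.44] err [-0.01 -0.02  0.  ]
```

View pics/s1.png

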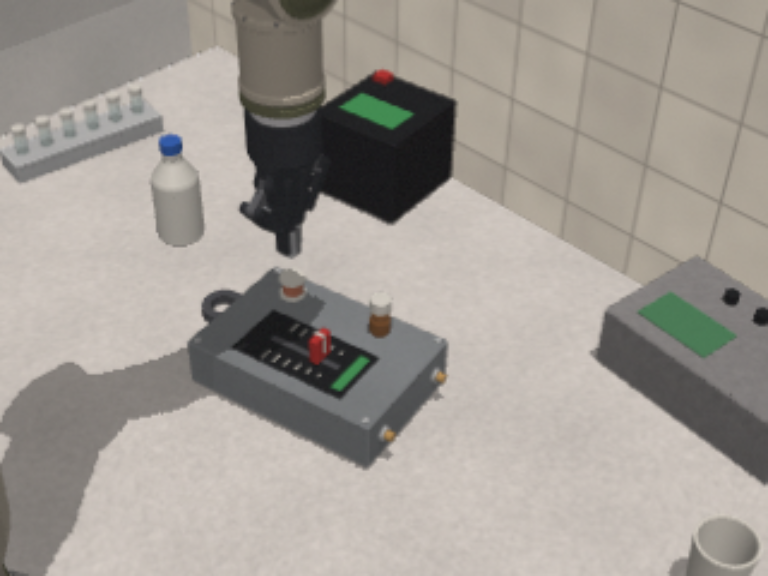

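View pics/t1.png

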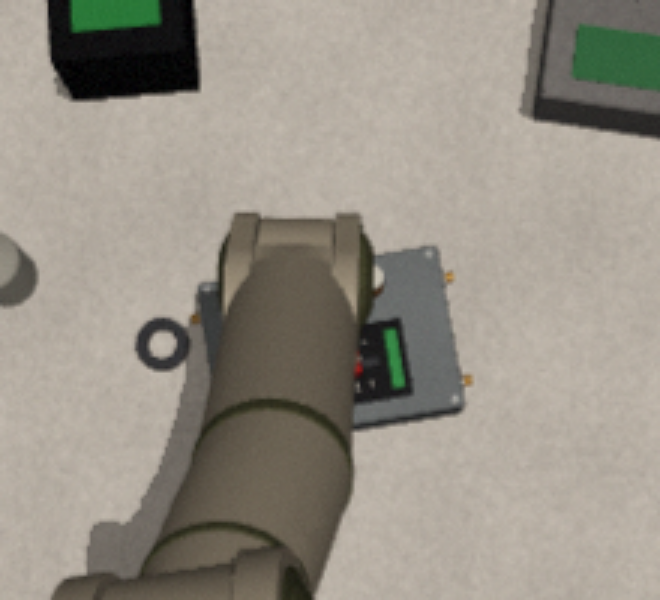

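Emit:
carry_out(increments=[[[0, 0, 0], [0, 0, 3], -1], [[0, 0, 0], [0, 0, 6], -1], [[0, 0, 0], [0, 0, 9], -1], [[0, 0, 0], [0, 0, 11], -1], [[0, 0, 0], [0, 0, 12], -1], [[0, 0, 0], [0, 0, 12], -1]])

```text
time: 3.5
eef_pos: [0.4852, 0.0687, 0.0997]
tcp_rot: [-0.0, 0.625, 0.78, -0.0]
ft_force: [0.5, 0.1, -0.0]
width: -0.0004
```

```bash
python3 -c "
from go import *
go(-.025,.014,.10);where()
im,d=optics.capture('side');save('s2.png',im[140:280,220:380],4)"
```

```text
t 3.5 target [0.48536245 0.06555715 0.1       ] turn deg [-0.05 -0.01  0.08] shift cm [-0.31 -0.06 -0.03]
att xy mm [-24.43  17.12] z 0.09974628347642182 F att [ 0.46 -0.02] err [-0.05 -0.01  0.08]
```

View pics/s2.png

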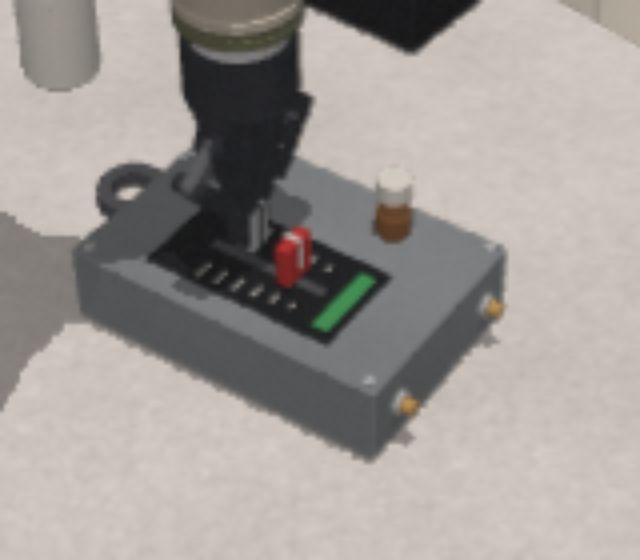

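Emit:
carry_out(increments=[[[0, 0, 0], [-0.6, 0, 0], -1], [[0, 0, 0], [-1.2, 0, 0], -1], [[0, 0, 0], [-1.6, 0, 0], -1], [[0, 0, 0], [-1.9, 0, 0], -1], [[0, 0, 0], [-2.1, 0, 0], -1], [[0, 0, 0], [-2.3, 0, 0], -1], [[0, 0, 0], [-2.5, 0, 0], -1], [[0, 0, 0], [-2.5, 0, 0], -1]])

```text
time: 4.55
eef_pos: [0.4911, 0.0431, 0.0999]
tcp_rot: [0.0, 0.626, 0.78, -0.0]
ft_force: [0.1, 0.7, 0.7]
width: -0.0
```

```bash
python3 -c "
from go import *
where()"
```

```text
att xy mm [-24.27  -9.2 ] z 0.09989222662465791 F att [0.23 0.66] err [ 0.    0.03 -0.02]
```

Emit:
carry_out(increments=[[[0, 0, 0], [-0.1, 0, 0], -1], [[0, 0, 0], [-0.2, 0, 0], -1], [[0, 0, 0], [-0.2, 0, 0], -1]])

```text
time: 4.92
eef_pos: [0.4914, 0.0414, 0.0999]
tcp_rot: [0.0, 0.626, 0.78, -0.0]
ft_force: [0.6, -0.1, -0.7]
width: -0.0001
```

```bash
python3 -c "
from go import *
where()
im,d=optics.capture('side');save('s3.png',im[140:280,220:380],4)"
```

```text
att xy mm [-24.36 -10.84] z 0.09993446284644515 F att [ 0.61 -0.2 ] err [-0.01  0.01 -0.01]
```

View pics/s3.png

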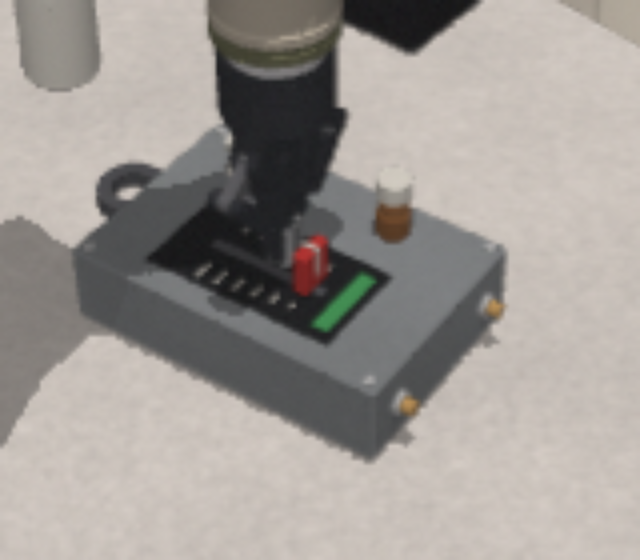

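Emit:
carry_out(increments=[[[0, 0, 0], [-0.2, 0, 0], -1], [[0, 0, 0], [-0.4, 0, 0], -1], [[0, 0, 0], [-0.6, 0, 0], -1], [[0, 0, 0], [-0.6, 0, 0], -1]])

```text
time: 5.48
eef_pos: [0.4927, 0.0358, 0.1]
tcp_rot: [-0.0, 0.626, 0.78, 0.0]
ft_force: [0.1, -0.0, 0.2]
width: 0.0003
```

```bash
python3 -c "
from go import *
where()"
```

```text
att xy mm [-24.26 -16.63] z 0.09997930565138417 F att [ 0.13 -0.05] err [ 0.   -0.01  0.01]
```

Emit:
carry_out(increments=[[[0, 0, 0], [-0.1, 0, 0], -1], [[0, 0, 0], [-0.1, 0, 0], -1]])

```text
time: 5.72
eef_pos: [0.4928, 0.0354, 0.1]
tcp_rot: [-0.0, 0.626, 0.78, 0.0]
ft_force: [-0.4, 4.0, 2.2]
width: -0.0002
```

```bash
python3 -c "
from go import *
where()"
```

```text
att xy mm [-24.24 -17.05] z 0.09998891809757537 F att [0.49 4.  ] err [-0.   -0.03  0.05]
```

Emit:
carry_out(increments=[[[0, 0, 0], [-0.1, 0, 0], -1], [[0, 0, 0], [-0.1, 0, 0], -1]])

```text
time: 5.98
eef_pos: [0.4929, 0.0348, 0.1]
tcp_rot: [-0.0, 0.625, 0.78, 0.0]
ft_force: [-0.3, 5.9, 1.3]
width: 0.0003
```

```bash
python3 -c "
from go import *
where()"
```

```text
att xy mm [-24.25 -17.65] z 0.10001761850289717 F att [0.96 5.84] err [-0.01 -0.06  0.08]
```

Emit:
carry_out(increments=[[[0, 0, 0], [-0.1, 0, 0], -1], [[0, 0, 0], [-0.2, 0, 0], -1], [[0, 0, 0], [-0.2, 0, 0], -1]])

```text
time: 6.35
eef_pos: [0.4929, 0.0346, 0.1]
tcp_rot: [-0.001, 0.625, 0.781, 0.001]
ft_force: [-2.3, 12.6, 3.9]
width: -0.0
```

```bash
python3 -c "
from go import *
where()
im,d=optics.capture('side');save('s4.png',im[140:280,220:380],4)"
```

```text
att xy mm [-24.29 -17.82] z 0.10001098534512974 F att [ 0.43 12.76] err [-0.05 -0.16  0.19]
```

View pics/s4.png

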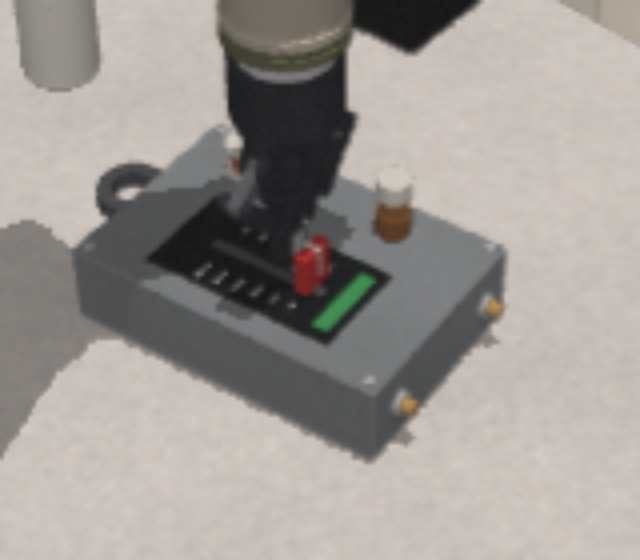

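Emit:
carry_out(increments=[[[0, 0, 0], [0.5, 0, 0], -1], [[0, 0, 0], [1, 0, 0], -1], [[0, 0, 0], [1, 0, -2.5], -1], [[0, 0, 0], [1, 0, -4.5], -1], [[0, 0, 0], [0.5, 0, -4.5], -1], [[0, 0, 0], [-2, 0, -4.5], -1], [[0, 0, 0], [-4.6, 0, -4.5], -1], [[0, 0, 0], [-4.6, 0, -4.5], -1]])

```text
time: 7.4
eef_pos: [0.5036, -0.0153, 0.1444]
tcp_rot: [0.0, 0.627, 0.779, -0.001]
ft_force: [-0.2, -0.4, -0.7]
width: -0.0001
```

```bash
python3 -c "
from go import *
where();go(-.025,-.065,.1)
im,d=optics.capture('side');save('s5.png',im[140:280,220:380],4)"
```

```text
att xy mm [-24.74 -68.92] z 0.14435752321773088 F att [-0.26 -0.32] err [-0.03  0.06 -0.2 ]
t 7.4 target [ 0.50246117 -0.01157023  0.1       ] turn deg [-0.03  0.06 -0.2 ] shift cm [ 0.4  -0.03  4.44]
```

View pics/s5.png

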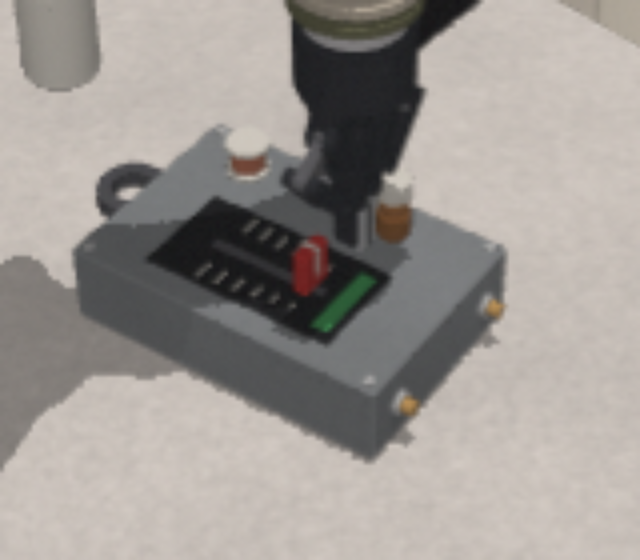

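```bash
python3 -c "
from fit import *
from go import *
for cam in('side','top'):
    a=np.load(f'/tmp/{cam}0.npz');P=cloud(cam,a['d']);Q=P.copy();Q[...,:2]=(P[...,:2]-C)@RA
    m=(abs(Q[...,0]-.05)<.03)&(abs(Q[...,1]+.05)<.04)&(Q[...,2]>.085)&(Q[...,2]<.13)
    print(cam,'vial',m.sum(),Q[m].min(0),Q[m].max(0))
im,d=optics.capture('side');P=cloud('side',d);Q=P.copy();Q[...,:2]=(P[...,:2]-C)@RA
tip=monitor.sense()['eef_pos'][2]-.014
for h in np.arange(0,.12,.01):
    m=(abs(Q[...,0]+.025)<.09)&(abs(Q[...,1]+.069)<.05)&(abs(Q[...,2]-tip-h-.005)<.005)
    m&=~((Q[...,0]>.03)&(Q[...,2]<.125))
    if m.sum(): print(round(h,2),m.sum(),Q[m].min(0).round(3),Q[m].max(0).round(3))
"
```

```text
side vial 126 [ 0.03719988 -0.06227697  0.08506439] [ 0.06336346 -0.03846144  0.12363569]
top vial 72 [ 0.03962636 -0.06256481  0.08577103] [ 0.06259581 -0.03971434  0.12575703]
0.0 15 [-0.039 -0.079  0.131] [-0.022 -0.06   0.14 ]
0.01 28 [-0.043 -0.08   0.141] [-0.007 -0.062  0.15 ]
0.02 32 [-0.04  -0.081  0.151] [-0.012 -0.06   0.16 ]
0.03 17 [-0.041 -0.08   0.16 ] [-0.019 -0.071  0.17 ]
0.04 29 [-0.058 -0.083  0.173] [ 0.002 -0.057  0.18 ]
0.05 63 [-0.063 -0.082  0.18 ] [ 0.012 -0.058  0.19 ]
0.06 69 [-0.073 -0.085  0.191] [ 0.02  -0.057  0.2  ]
0.07 76 [-0.081 -0.086  0.2  ] [ 0.03  -0.059  0.21 ]
0.08 86 [-0.088 -0.087  0.21 ] [ 0.034 -0.057  0.22 ]
0.09 109 [-0.088 -0.088  0.22 ] [ 0.03  -0.056  0.23 ]
0.1 84 [-0.073 -0.089  0.231] [-0.009 -0.061  0.24 ]
0.11 48 [-0.07  -0.08   0.241] [-0.038 -0.057  0.25 ]
```

Emit:
carry_out(increments=[[[0, 0, 0], [0, 0, 1.5], -1], [[0, 0, 0], [0, 0, 3], -1], [[0, 0, 0], [0, 0, 4.4], -1], [[0, 0, 0], [0, 0, 4.4], -1], [[0, 0, 0], [0, 0, 4.4], -1]])

```text
time: 8.12
eef_pos: [0.5035, -0.013, 0.1009]
tcp_rot: [-0.0, 0.626, 0.78, -0.0]
ft_force: [-0.1, -0.3, 0.4]
width: -0.0001
```

```bash
python3 -c "
from go import *
where()"
```

```text
att xy mm [-24.29 -66.67] z 0.10086804252207798 F att [-0.18 -0.25] err [-0.02  0.    0.  ]
```

Emit:
carry_out(increments=[[[0, 0, 0], [0.4, 0, 0], -1], [[0, 0, 0], [0.8, 0, 0], -1], [[0, 0, 0], [1.1, 0, 0], -1], [[0, 0, 0], [1.1, 0, 0], -1]])

```text
time: 8.62
eef_pos: [0.5012, -0.0018, 0.1011]
tcp_rot: [0.0, 0.626, 0.78, 0.0]
ft_force: [0.2, 0.5, 0.2]
width: 0.0002
```

```bash
python3 -c "
from go import *
where()"
```

```text
att xy mm [-24.15 -55.16] z 0.10111642703444772 F att [0.27 0.5 ] err [ 0.02 -0.    0.06]
```

Emit:
carry_out(increments=[[[0, 0, 0], [0.1, 0, 0], -1], [[0, 0, 0], [0.1, 0, 0], -1]])

```text
time: 8.88
eef_pos: [0.5009, -0.0012, 0.101]
tcp_rot: [0.0, 0.626, 0.78, 0.0]
ft_force: [-1.0, -1.2, -0.8]
width: -0.0003
```

```bash
python3 -c "
from go import *
where()"
```

```text
att xy mm [-24.25 -54.59] z 0.10099970936406018 F att [-1.23 -0.95] err [0.   0.   0.01]
```

Emit:
carry_out(increments=[[[0, 0, 0], [0.1, 0, 0], -1], [[0, 0, 0], [0.1, 0, 0], -1]])

```text
time: 9.12
eef_pos: [0.5007, -0.0002, 0.101]
tcp_rot: [0.0, 0.626, 0.78, 0.0]
ft_force: [0.2, -0.3, -0.6]
width: -0.0002
```

```bash
python3 -c "
from go import *
where()"
```

```text
att xy mm [-24.26 -53.56] z 0.10096029685295108 F att [ 0.17 -0.39] err [0.   0.   0.02]
```

Emit:
carry_out(increments=[[[0, 0, 0], [0.1, 0, 0], -1], [[0, 0, 0], [0.1, 0, 0], -1]])

```text
time: 9.38
eef_pos: [0.5005, 0.0008, 0.101]
tcp_rot: [0.0, 0.626, 0.78, 0.0]
ft_force: [0.2, -0.3, -0.8]
width: 0.0001
```

```bash
python3 -c "
from go import *
where()"
```

```text
att xy mm [-24.24 -52.53] z 0.10098571940619712 F att [ 0.08 -0.35] err [ 0.   -0.    0.02]
```

Emit:
carry_out(increments=[[[0, 0, 0], [0.1, 0, 0], -1], [[0, 0, 0], [0.1, 0, 0], -1]])

```text
time: 9.62
eef_pos: [0.5003, 0.0018, 0.101]
tcp_rot: [0.0, 0.626, 0.78, 0.0]
ft_force: [-0.8, -0.1, 0.3]
width: 0.0001
```

```bash
python3 -c "
from go import *
where()"
```

```text
att xy mm [-24.23 -51.48] z 0.1009883769867152 F att [-0.84  0.05] err [ 0.   -0.    0.02]
```

Emit:
carry_out(increments=[[[0, 0, 0], [0.1, 0, 0], -1], [[0, 0, 0], [0.1, 0, 0], -1]])

```text
time: 9.88
eef_pos: [0.5, 0.0027, 0.101]
tcp_rot: [0.0, 0.626, 0.78, -0.0]
ft_force: [0.8, 0.3, 0.1]
width: 0.0005
```

```bash
python3 -c "
from go import *
where()"
```

```text
att xy mm [-24.28 -50.53] z 0.10098543924208872 F att [0.83 0.09] err [-0.    0.    0.02]
```

Emit:
carry_out(increments=[[[0, 0, 0], [0.1, 0, 0], -1], [[0, 0, 0], [0.1, 0, 0], -1]])

```text
time: 10.12
eef_pos: [0.4999, 0.0032, 0.101]
tcp_rot: [0.0, 0.626, 0.78, -0.0]
ft_force: [1.3, -2.3, -0.0]
width: 0.0003
```

```bash
python3 -c "
from go import *
where()"
```

```text
att xy mm [-24.27 -50.08] z 0.10100290775801316 F att [ 0.81 -2.53] err [ 0.01  0.03 -0.01]
```

Emit:
carry_out(increments=[[[0, 0, 0], [0.1, 0, 0], -1], [[0, 0, 0], [0.1, 0, 0], -1]])

```text
time: 10.38
eef_pos: [0.4998, 0.0042, 0.101]
tcp_rot: [0.0, 0.626, 0.78, -0.0]
ft_force: [0.2, -4.0, 0.6]
width: -0.0003
```

```bash
python3 -c "
from go import *
where()"
```

```text
att xy mm [-24.22 -48.98] z 0.10101612648217817 F att [-0.7  -3.97] err [ 0.01  0.03 -0.01]
```

Emit:
carry_out(increments=[[[0, 0, 0], [0.1, 0, 0], -1], [[0, 0, 0], [0.2, 0, 0], -1], [[0, 0, 0], [0.3, 0, 0], -1], [[0, 0, 0], [0.3, 0, 0], -1]])

```text
time: 10.88
eef_pos: [0.4988, 0.0082, 0.101]
tcp_rot: [-0.0, 0.626, 0.78, 0.0]
ft_force: [0.5, 0.3, 0.5]
width: -0.0004
```

```bash
python3 -c "
from go import *
where()"
```

```text
att xy mm [-24.27 -44.93] z 0.10096259708671994 F att [0.58 0.22] err [-0.01 -0.03  0.06]
```

Emit:
carry_out(increments=[[[0, 0, 0], [0.1, 0, 0], -1], [[0, 0, 0], [0.2, 0, 0], -1], [[0, 0, 0], [0.2, 0, 0], -1]])

```text
time: 11.25
eef_pos: [0.4985, 0.0099, 0.1009]
tcp_rot: [-0.0, 0.626, 0.78, 0.0]
ft_force: [-0.9, -0.3, 0.2]
width: 0.0001
```

```bash
python3 -c "
from go import *
where()"
```

```text
att xy mm [-24.27 -43.2 ] z 0.10093990110856677 F att [-0.92 -0.14] err [-0.01 -0.02  0.04]
```

Emit:
carry_out(increments=[[[0, 0, 0], [0.1, 0, 0], -1], [[0, 0, 0], [0.2, 0, 0], -1], [[0, 0, 0], [0.2, 0, 0], -1]])

```text
time: 11.62
eef_pos: [0.4981, 0.0116, 0.101]
tcp_rot: [-0.0, 0.626, 0.78, 0.0]
ft_force: [0.5, 0.3, -0.6]
width: 0.0005
```

```bash
python3 -c "
from go import *
where()
im,d=optics.capture('side');save('s6.png',im[140:280,220:380],4)"
```

```text
att xy mm [-24.27 -41.41] z 0.10096217335725197 F att [0.5  0.18] err [-0.   -0.    0.03]
```

View pics/s6.png

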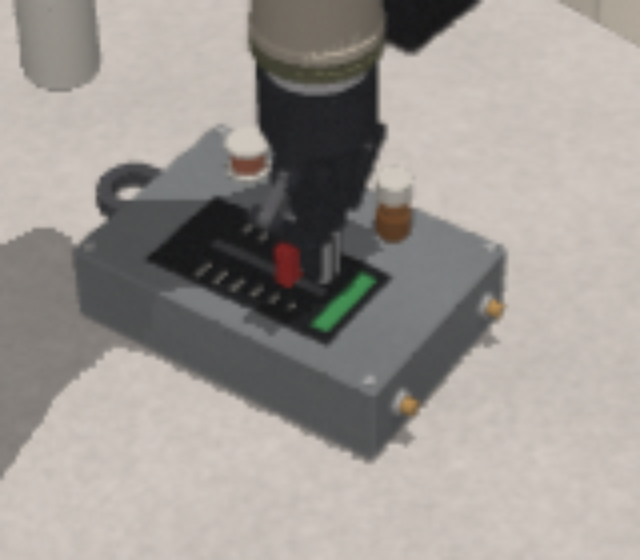

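Emit:
carry_out(increments=[[[0, 0, 0], [0.2, 0, 0], -1], [[0, 0, 0], [0.4, 0, 0], -1], [[0, 0, 0], [0.5, 0, 0], -1], [[0, 0, 0], [0.5, 0, 0], -1]])

```text
time: 12.18
eef_pos: [0.497, 0.0164, 0.101]
tcp_rot: [0.0, 0.626, 0.78, -0.0]
ft_force: [-0.3, -0.4, -0.6]
width: -0.0
```

```bash
python3 -c "
from go import *
where()"
```

```text
att xy mm [-24.28 -36.52] z 0.10097785095382832 F att [-0.33 -0.33] err [-0.    0.    0.02]
```

Emit:
carry_out(increments=[[[0, 0, 0], [0.1, 0, 0], -1], [[0, 0, 0], [0.1, 0, 0], -1]])

```text
time: 12.42
eef_pos: [0.4969, 0.0168, 0.101]
tcp_rot: [0.0, 0.626, 0.78, -0.0]
ft_force: [0.2, -3.0, -0.4]
width: -0.0003
```

```bash
python3 -c "
from go import *
where()"
```

```text
att xy mm [-24.24 -36.06] z 0.10101466726893808 F att [-0.5  -3.01] err [ 0.01  0.03 -0.01]
```

Emit:
carry_out(increments=[[[0, 0, 0], [0.1, 0, 0], -1], [[0, 0, 0], [0.2, 0, 0], -1], [[0, 0, 0], [0.2, 0, 0], -1]])

```text
time: 12.8
eef_pos: [0.4964, 0.0193, 0.101]
tcp_rot: [0.0, 0.626, 0.78, 0.0]
ft_force: [-0.2, -2.6, -0.1]
width: 0.0004
```

```bash
python3 -c "
from go import *
where()"
```

```text
att xy mm [-24.21 -33.54] z 0.10100337338166009 F att [-0.73 -2.49] err [ 0.01 -0.    0.02]
```

Emit:
carry_out(increments=[[[0, 0, 0], [0.1, 0, 0], -1], [[0, 0, 0], [0.1, 0, 0], -1]])

```text
time: 13.05
eef_pos: [0.4961, 0.0206, 0.101]
tcp_rot: [-0.0, 0.626, 0.78, 0.0]
ft_force: [0.1, -3.0, 0.9]
width: -0.0004
```

```bash
python3 -c "
from go import *
where()"
```

```text
att xy mm [-24.26 -32.19] z 0.10098213160348203 F att [-0.54 -2.96] err [-0.   -0.02  0.04]
```

Emit:
carry_out(increments=[[[0, 0, 0], [0.1, 0, 0], -1], [[0, 0, 0], [0.1, 0, 0], -1]])

```text
time: 13.3
eef_pos: [0.4959, 0.0216, 0.101]
tcp_rot: [-0.0, 0.626, 0.78, 0.0]
ft_force: [0.5, -1.1, -0.3]
width: -0.0
```

```bash
python3 -c "
from go import *
where()"
```

```text
att xy mm [-24.23 -31.2 ] z 0.10098118584167623 F att [ 0.28 -1.2 ] err [-0.   -0.02  0.04]
```

Emit:
carry_out(increments=[[[0, 0, 0], [0.1, 0, 0], -1], [[0, 0, 0], [0.1, 0, 0], -1]])

```text
time: 13.55
eef_pos: [0.4957, 0.0225, 0.101]
tcp_rot: [-0.0, 0.626, 0.78, 0.0]
ft_force: [0.3, -0.6, 1.0]
width: 0.0
```

```bash
python3 -c "
from go import *
where()"
```

```text
att xy mm [-24.24 -30.27] z 0.1009644309637997 F att [ 0.17 -0.69] err [-0.   -0.01  0.04]
```

Emit:
carry_out(increments=[[[0, 0, 0], [0.1, 0, 0], -1], [[0, 0, 0], [0.1, 0, 0], -1]])

```text
time: 13.8
eef_pos: [0.4955, 0.0235, 0.1009]
tcp_rot: [-0.0, 0.626, 0.78, 0.0]
ft_force: [-0.7, -0.1, 0.5]
width: 0.0003
```

```bash
python3 -c "
from go import *
where()
im,d=optics.capture('side');save('s7.png',im[140:280,220:380],4)"
```

```text
att xy mm [-24.24 -29.29] z 0.10094652227196399 F att [-0.7  0. ] err [-0.   -0.01  0.04]
```

View pics/s7.png

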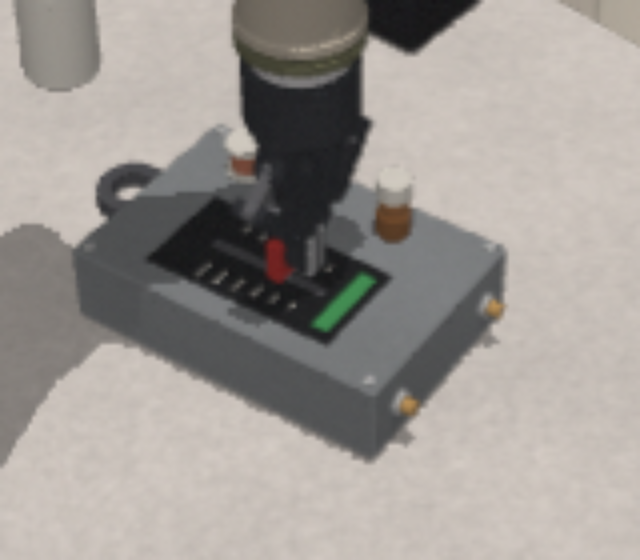

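Emit:
carry_out(increments=[[[0, 0, 0], [0.1, 0, 0], -1], [[0, 0, 0], [0.2, 0, 0], -1], [[0, 0, 0], [0.2, 0, 0], -1]])

```text
time: 14.22
eef_pos: [0.495, 0.0253, 0.101]
tcp_rot: [-0.0, 0.626, 0.78, 0.0]
ft_force: [0.2, 0.0, 0.2]
width: -0.0
```

```bash
python3 -c "
from go import *
where()"
```

```text
att xy mm [-24.27 -27.4 ] z 0.1009715845607772 F att [ 0.24 -0.05] err [-0.   -0.    0.03]
```

Emit:
carry_out(increments=[[[0, 0, 0], [0.2, 0, 0], -1], [[0, 0, 0], [0.4, 0, 0], -1], [[0, 0, 0], [0.4, 0, 0], -1]])

```text
time: 14.6
eef_pos: [0.4942, 0.0293, 0.101]
tcp_rot: [-0.0, 0.626, 0.78, 0.0]
ft_force: [0.3, -0.1, -0.2]
width: 0.0001
```

```bash
python3 -c "
from go import *
where()"
```

```text
att xy mm [-24.27 -23.33] z 0.10096705114985294 F att [ 0.26 -0.12] err [-0.   -0.    0.04]
```

Emit:
carry_out(increments=[[[0, 0, 0], [0.1, 0, 0], -1], [[0, 0, 0], [0.1, 0, 0], -1]])

```text
time: 14.85
eef_pos: [0.494, 0.03, 0.101]
tcp_rot: [0.0, 0.626, 0.78, 0.0]
ft_force: [-0.2, 0.4, 0.1]
width: -0.0004
```

```bash
python3 -c "
from go import *
where()"
```

```text
att xy mm [-24.24 -22.57] z 0.10098422286097908 F att [-0.07  0.4 ] err [0.   0.   0.02]
```

Emit:
carry_out(increments=[[[0, 0, 0], [0.1, 0, 0], -1], [[0, 0, 0], [0.1, 0, 0], -1]])

```text
time: 15.1
eef_pos: [0.4939, 0.0305, 0.101]
tcp_rot: [0.0, 0.626, 0.78, -0.0]
ft_force: [0.5, -2.6, 0.5]
width: -0.0001
```

```bash
python3 -c "
from go import *
where()"
```

```text
att xy mm [-24.26 -22.07] z 0.10102186374567841 F att [-0.09 -2.68] err [ 0.01  0.03 -0.02]
```

Emit:
carry_out(increments=[[[0, 0, 0], [0.1, 0, 0], -1], [[0, 0, 0], [0.2, 0, 0], -1], [[0, 0, 0], [0.2, 0, 0], -1]])

```text
time: 15.48
eef_pos: [0.4933, 0.033, 0.101]
tcp_rot: [-0.0, 0.626, 0.78, 0.0]
ft_force: [0.7, -2.8, 0.5]
width: 0.0
```

Emit:
carry_out(increments=[[[0, 0, 0], [0.1, 0, 0], -1], [[0, 0, 0], [0.1, 0, 0], -1]])

```text
time: 15.72
eef_pos: [0.4931, 0.0343, 0.101]
tcp_rot: [-0.0, 0.626, 0.78, 0.0]
ft_force: [-0.4, -3.2, 0.1]
width: 0.0003
```

Emit:
carry_out(increments=[[[0, 0, 0], [0.1, 0, 0], -1], [[0, 0, 0], [0.1, 0, 0], -1]])

```text
time: 15.98
eef_pos: [0.4929, 0.0352, 0.101]
tcp_rot: [-0.0, 0.626, 0.78, 0.0]
ft_force: [0.4, -0.6, 0.8]
width: 0.0001
```

Emit:
carry_out(increments=[[[0, 0, 0], [0.1, 0, 0], -1], [[0, 0, 0], [0.1, 0, 0], -1]])

```text
time: 16.23
eef_pos: [0.4926, 0.0361, 0.101]
tcp_rot: [-0.0, 0.626, 0.78, 0.0]
ft_force: [0.4, -0.3, 0.7]
width: -0.0001
```

```bash
python3 -c "
from go import *
where()"
```

```text
att xy mm [-24.26 -16.29] z 0.10097957032404183 F att [ 0.33 -0.34] err [-0.   -0.01  0.03]
```

Emit:
carry_out(increments=[[[0, 0, 0], [0.1, 0, 0], -1], [[0, 0, 0], [0.1, 0, 0], -1]])

```text
time: 16.48
eef_pos: [0.4924, 0.0371, 0.1009]
tcp_rot: [-0.0, 0.626, 0.78, 0.0]
ft_force: [0.1, 0.5, 0.1]
width: -0.0
```

Emit:
carry_out(increments=[[[0, 0, 0], [0.1, 0, 0], -1], [[0, 0, 0], [0.1, 0, 0], -1]])

```text
time: 16.73
eef_pos: [0.4922, 0.038, 0.101]
tcp_rot: [-0.0, 0.626, 0.78, 0.0]
ft_force: [0.0, 0.4, 0.1]
width: -0.0002
```

```bash
python3 -c "
from go import *
where()
im,d=optics.capture('side');save('s8.png',im[140:280,220:380],4)"
```

```text
att xy mm [-24.27 -14.36] z 0.10096272211710883 F att [0.14 0.39] err [-0.   -0.01  0.03]
```

View pics/s8.png

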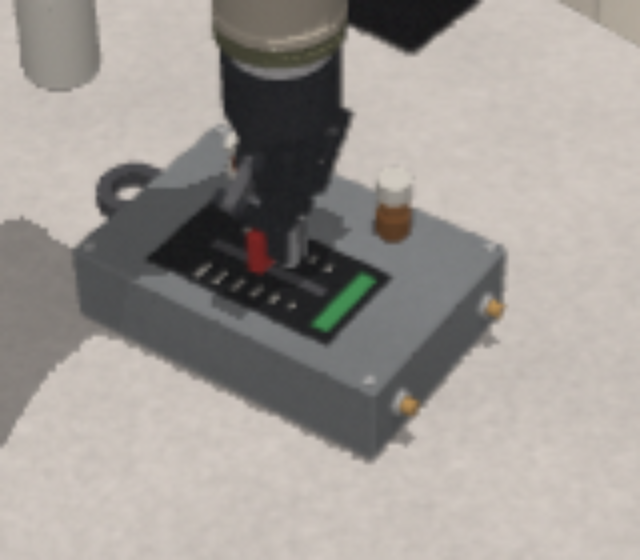

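Snapped ahead: paddle at crop (258,250), with a gap to the finger at (290,245). I'll back off, lift clear and measure.

Emit:
carry_out(increments=[[[0, 0, 0], [-0.6, 0, 0], -1], [[0, 0, 0], [-1.2, 0, 0], -1], [[0, 0, 0], [-1.2, 0, -3], -1], [[0, 0, 0], [-1.2, 0, -7], -1], [[0, 0, 0], [-2, 0, -12], -1], [[0, 0, 0], [-8, 0, -17], -1], [[0, 0, 0], [-14, 0, -17], -1], [[0, 0, 0], [-18, 0, -17], -1]])

```text
time: 17.77
eef_pos: [0.5318, -0.1407, 0.2724]
tcp_rot: [0.001, 0.626, 0.78, 0.001]
ft_force: [0.4, 1.1, -0.0]
width: -0.0001
```

Emit:
carry_out(increments=[[[0, 0, 0], [-5, 0, 0], -1], [[0, 0, 0], [-5, 0, 0], -1], [[0, 0, 0], [-5, 0, 0], -1], [[0, 0, 0], [-5, 0, 0], -1]])

```text
time: 18.27
eef_pos: [0.542, -0.1854, 0.2708]
tcp_rot: [-0.0, 0.625, 0.78, 0.0]
ft_force: [-0.2, -0.6, 0.0]
width: -0.0004
```

```bash
python3 - <<'E'
from fit import *
from go import *
where()
for cam in("top","side"):
    im0,d=optics.capture(cam);im=im0.astype(int);P=cloud(cam,d)
    o=np.load(f"/tmp/{cam}0.npz")
    for n,im,d in(("before",o["im"].astype(int),o["d"]),("now",im,d)):
        P=cloud(cam,d);Q=P.copy();Q[...,:2]=(P[...,:2]-C)@RA
        m=(abs(Q[...,0]+.025)<.03)&(abs(Q[...,1])<.08)&(Q[...,2]>.09)&(Q[...,2]<.115)
        red=(im[...,0]>100)&(im[...,1]<60)&m
        print(cam,n,"all y",m.sum(),Q[m].mean(0)*1e3,"red",red.sum(),Q[red].mean(0)*1e3)
    df=np.abs(im0.astype(int)-o["im"]).sum(2)>60
    save("end_"+cam+".png",im0[140:280,220:380],4)
    save("endfull_"+cam+".png",im0)
E
```

```text
att xy mm [ -24.07 -243.28] z 0.2708470987118466 F att [-0.37 -0.53] err [-0.01 -0.04  0.11]
top before all y 40 [-25.83370489 -21.52845797 105.54083263] red 21 [-25.65187749 -20.87205518 107.13947136]
top now all y 40 [-25.46063011   6.34333248 105.6549948 ] red 22 [-24.89546341   6.67040329 106.45707409]
side before all y 72 [-28.25125446 -22.05887575 101.69920445] red 43 [-31.62242463 -21.89196719 101.78141844]
side now all y 68 [-28.71035506   5.89237238 102.16444039] red 45 [-30.92247541   5.63410558 101.14922149]
```

View pics/end_top.png

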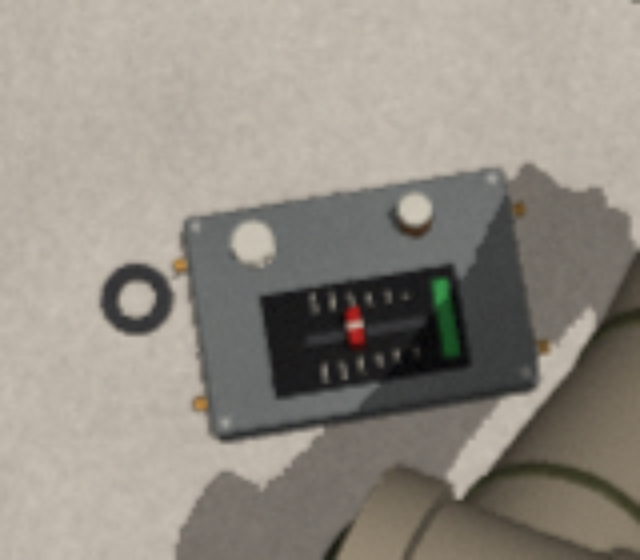

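View pics/endfull_side.png

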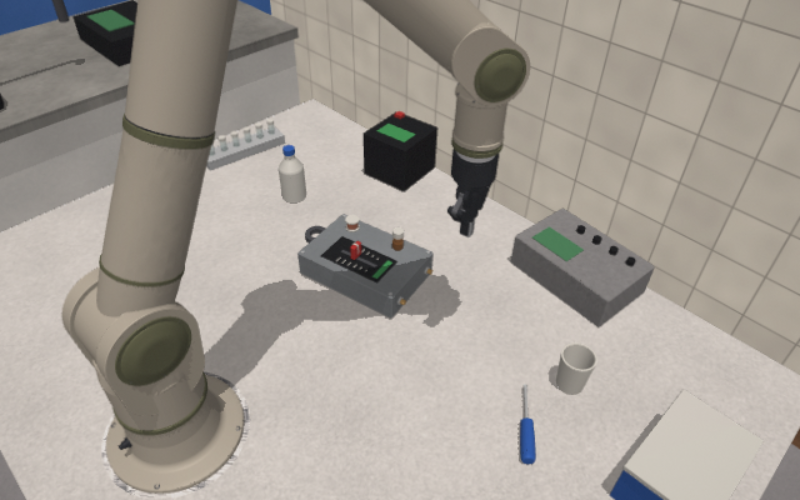

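Emit:
carry_out(increments=[[[0, 0, 0], [0, 0, 0], -1], [[0, 0, 0], [0, 0, 0], -1]])

```text
time: 18.62
eef_pos: [0.5422, -0.1863, 0.2711]
tcp_rot: [0.0, 0.626, 0.78, 0.0]
ft_force: [-0.4, 0.1, 0.2]
width: 0.0001
```

```bash
python3 -c "
from h import *
print(close_job())"
```

```text
the job is handed in; nothing more can be done
None
```

The lever went fully back to zero, then up three clicks, and now rests in the third detent. I handed the job in at about 18.6 s of the 64 s allowed.

**Zero end:** I pushed with the closed fingertips until the lever stopped moving at its end stop, at about 12.6 N.

**Three clicks:** I pushed from the other side in small steps. The push force rose to 3–4 N and then dropped away at each click. The fingertip met the lever again 14 mm further on after clicks 1 and 2. After click 3 I stopped at once and did not touch it again.

**Last checks:**
- **Lever position:** both cameras showed the lever about 28 mm on from where it began. It measured 6–6.5 mm along the box's y, against 7 mm expected for the third detent; a 0.5–1 mm difference is within the calibration error.
- **Loose things:** in the final pictures all of them looked where they started. I judged this by eye and did not measure their positions again.
- **Arm:** it was well clear of everything, with the wrist force near zero.
- **Early miss:** at the start, the network's best result for the lever in the top picture was actually the vial. I located the lever by its colour and the depth reading instead.

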